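Fetch the garlic from the blocked drawer

ROBOT

A 6-joint arm with a two-finger parallel gripper is mounted at the origin on a cart in front of the work surface, level with it; the furniture and walls round the work are solid. World frame = base frame: x ahead of the robot, y to its left, z up, the work surface at z = 0. Lengths are in m, angles in rad, forces in N, time in s.
With the tool pointing down it reaches from about 0.35 to 0.775 m from the base axis. Payload 7.3 kg.
Tool frame: the origin (TCP) lies at the centre of the arm's flange, where the gripper is bolted on; the fingertips stand 178 mm ahead of it and the grasp point (between the pads) lies 159 mm ahead of it; z points along the fingers, y is the line along which they close (so a half turn about z gives the same grasp; the last joint's range is limited). The gripper opens to 92 mm and grips with 3 to 60 N. Pads are 19 mm wide; open, the fingers measure 130 mm over their backs; the gripper's body (75 mm by 190 mm) begins 47 mm behind the grasp point.
Start: joints at [1.105, 0.342, 1.524, -0, 1.275, -0.146], TCP at [0.165, 0.498, 0.405] pointing down, gripper open.
Joint ranges: [-2.53, 2.53], [-0.77, 2.02], [0.04, 2.7], [-1, 4.14], [0.28, 2.66], [-3.11, 3.11]. Speed limits (rad/s): [2.57, 2.57, 3.14, 3.14, 3.14, 3.14].

INTERFACE

Orientations are given as [roll, pitch, yaw] about the fixed x, y, z axes, in that order (R = Rz(yaw) Ry(pitch) Rx(roll)).
In Python, from cell import robot, imaging, ticket gives the robot as it stands (robot), with the cameras (imaging) and the job (ticket).
- The arm moves only by the shell command python3 drive.py [OPENING] [FORCE], which reads ROWS from standard input. ROWS is one flat JSON list of numbers that holds 1 to 8 rows one after another, with no inner brackets; each row has 6 numbers: dx, dy, dz in m, then a rotation vector rx, ry, rz in rad; each row shifts and turns the commanded pose from where the row before left it, along the tool's axes as they then stand; what a row does not reach is not made up. A row lasts 1/12 s, in which the tool goes at most 0.0417 m and 0.125 rad, less where a joint would pass 70% of its speed; a pose out of reach is approached as far as the arm can. OPENING is the finger opening in m, set as the command begins (- or left out keeps the last). The fingers move at their own pace and stop on an object; FORCE is the grip in N (left out, the last holds). Time passes only in rows, so rows that do not move let the fingers close. It prints the time, the measured TCP pose, the force, the opening and the grip force at its end. Input that does not fit is refused with a message, and nothing moves.
- robot.observe(): the state, without advancing time (a new reading comes with each control period).
- imaging.read_camera(name): name is "side" or "top"; returns a dict with "image" (384x512x3 uint8, red, green, blue), "fx", "fy", "cx", "cy" (pixels), "pose" (4x4, takes a point from camera to world coordinates). Camera axes: x right, y down, z forward; pixel columns grow to the right and rows downward; lengths in m; the calibration is good to about 2 mm. A picture is of the moment at which its call begins. There is no depth.
- ticket.hand_in(): hands the job in; it is judged then, once.
The state is a dict: "time": time; "qpos": joint angles; "qvel": joint speeds; "joint_efforts": joint torques, N m; "tool_pos": TCP position; "tool_rot": TCP orientation; "contact_force": force on the tool from outside, world axes, zero at the start; "torque": the same for the moment, N m; "opening": finger opening in m; "grip_force": force on a finger pad.
Only numpy, scipy, OpenCV 4.12 (cv2) and the standard library are available. Lean on these libraries where they do the work, as an engineer would, in place of code of your own. Each camera call takes 0.05 s, during which the arm holds its last target. There are 200 camera calls.

TASK

Fetch the garlic bulb out of the pull-out drawer and lay it on the chopping board beside the stand. The two jars and the small carton stand in the drawer's way: while the drawer is still shut, stand all three upright on the blue tray; with the garlic on the board, shut the drawer fully and put each of the three back upright exactly where it stood. Leave the lemon in the drawer, and do not tip over the jars or the carton or disturb the tea glass.

Things in the scene. Friction and masses are not known exactly. Their poses are not given: they have to be found in the camera images.
- green_jar: round spice jar with a green cap, 45 mm across, 106 mm tall, loose, upright, about 0.2 kg. Origin at the centre of its underside, z up along the jar. One of three things in an uneven row, about 90 mm apart, in front of the drawer; their order in the row changes. Grip it round the body, 65 to 70 mm above its underside
- gold_jar: round glass spice jar with a gold-yellow cap, 43 mm across, 102 mm tall, loose, upright, about 0.1 kg. Origin at the centre of its underside, z up along the jar. In the row in front of the drawer. Grip it round the body, 65 to 70 mm above its underside
- carton: small white and blue carton, 40 mm along its x, 58 mm along its y, 86 mm tall, loose, upright, about 0.1 kg. Origin at the centre of its underside, z up. In the row in front of the drawer, turned a little at random; grip it across its 40 mm side (fingers closing along its x), 65 to 70 mm up. How it is turned at the end does not matter
- garlic: garlic bulb, about 54 mm across and 52 mm tall, 30 g, loose, to be fetched. Origin at the centre of its underside. Stands on the drawer's floor in the left or the right half, about 0.11 m behind the handle bar, seen through the wire top of the stand; it can be gripped only with the drawer open. Grip it across, about 28 mm above its underside
- lemon: lemon, 71 x 53 x 54 mm, loose, in the other half of the drawer, where it may roll a little. Origin at the centre of its underside as it lay at the start. Stays in the drawer
- tray: blue serving tray with brass handles, fixed, 284 mm along its x by 154 mm along its y. Origin at the centre of its underside, on the worktop; its floor is 8 mm and its rim 20 mm above that, the handles at both x ends reach 32 mm. Its x points away from the robot. Flat inside: 268 x 138 mm. The three things fit in a row along its x, 85 mm apart
- board: wooden chopping board beside the drawer stand (not the one far off to the left), fixed, 200 mm along its x by 300 mm along its y, 21 mm thick. Its long side points away from the robot. Origin at the centre of its underside, on the worktop. Board and tray lie left and right of the drawer stand, which is where changes
- drawer (a joint): how far the drawer is pulled out, m: 0 shut, 0.145 fully open at its stop; slides level, stays where it is left, about 2 N of friction. White, inside 244 mm wide and 209 mm deep, its floor 16 mm and side walls 54 mm above the worktop, a 40 mm high divider along the middle between left and right half, a wooden front board, 290 mm wide, its top 84 mm above the worktop
- drawer_handle (a point): middle of the bar of the steel bow handle on the drawer front, 66 mm above the worktop; moves with the drawer. Bar 10 mm thick, 92 mm long along the point's y, 37 mm clear of the front. The point's x points into the stand (drawer opens towards -x), z up. The fixed black wire stand is 220 mm deep, 290 mm wide, 94 mm high; its front is 58 mm behind the bar of the shut drawer
- tea_glass: empty waisted tea glass, 61 mm across, 82 mm tall, loose, standing to the right of the drawer stand, behind the tray or board. A bystander, not to be touched. Origin at the centre of its underside

How it is judged:
On the way, in this order (a step that is already met when the one before it is completed fails the run):
1. both jars and the carton stand upright on the tray, the drawer still shut (x of green_jar in the frame of tray between -0.13 and 0.13 m and y of green_jar in the frame of tray between -0.065 and 0.065 m and z of green_jar in the frame of tray between 0 and 0.014 m and angle between each of green_jar, gold_jar, carton's own z axis and vertical below 0.1 rad and x of gold_jar in the frame of tray between -0.13 and 0.13 m and y of gold_jar in the frame of tray between -0.065 and 0.065 m and z of gold_jar in the frame of tray between 0 and 0.014 m and x of carton in the frame of tray between -0.13 and 0.13 m and y of carton in the frame of tray between -0.065 and 0.065 m and z of carton in the frame of tray between 0 and 0.014 m and value of joint drawer below 0.02 m), for 0.2 s.
2. the garlic lies on the chopping board, let go, while the three still stand on the tray (x of garlic in the frame of board between -0.09 and 0.09 m and y of garlic in the frame of board between -0.14 and 0.14 m and z of garlic in the frame of board between 0.005 and 0.075 m and contact force between garlic and board above 0.05 N and x of green_jar in the frame of tray between -0.13 and 0.13 m and y of green_jar in the frame of tray between -0.065 and 0.065 m and z of green_jar in the frame of tray between 0 and 0.014 m and angle between each of green_jar, gold_jar, carton's own z axis and vertical below 0.1 rad and x of gold_jar in the frame of tray between -0.13 and 0.13 m and y of gold_jar in the frame of tray between -0.065 and 0.065 m and z of gold_jar in the frame of tray between 0 and 0.014 m and x of carton in the frame of tray between -0.13 and 0.13 m and y of carton in the frame of tray between -0.065 and 0.065 m and z of carton in the frame of tray between 0 and 0.014 m and contact force between garlic and the fingers below 0.2 N), for 0.2 s.
At the end, for the whole second after the job is handed in: Each of the two jars and the carton stands upright, let go and at rest, within 15 mm of where it stood at the start; the garlic lies at rest on the chopping board; the drawer is shut (within 8 mm) with the lemon in it; the tea glass is within 30 mm of its place (distance of each of green_jar, gold_jar, carton from where it was at the start of the episode below 0.015 m and angle between each of green_jar, gold_jar, carton's own z axis and vertical below 0.1 rad and linear speed of each of green_jar, gold_jar, carton, garlic below 0.02 m/s and contact force between each of green_jar, gold_jar, carton and the fingers below 0.2 N and x of garlic in the frame of board between -0.09 and 0.09 m and y of garlic in the frame of board between -0.14 and 0.14 m and z of garlic in the frame of board between 0.005 and 0.075 m and contact force between garlic and board above 0.05 N and value of joint drawer below 0.008 m and x of lemon in the frame of drawer_handle between 0.05 and 0.27 m and y of lemon in the frame of drawer_handle between -0.13 and 0.13 m and z of lemon in the frame of drawer_handle between -0.06 and 0.05 m and distance of tea_glass from where it was at the start of the episode below 0.03 m); the robot touches nothing.
It fails at once if a jar or the carton is tipped over (angle between any of green_jar, gold_jar, carton's own z axis and vertical above 0.7 rad).
It fails at once if the tea glass is pushed or knocked over (distance of tea_glass from where it was at the start of the episode above 0.03 m or angle between tea_glass's own z axis and vertical above 0.5 rad).
It fails at once if the lemon is taken out of the drawer (not (x of lemon in the frame of drawer_handle between 0.03 and 0.28 m and y of lemon in the frame of drawer_handle between -0.14 and 0.14 m and z of lemon in the frame of drawer_handle between -0.08 and 0.07 m)).
It also fails if it takes over 139 s, if anything falls off the work surface, if the arm or the gripper's body presses on something with over 40 N, if the wrist force passes 120 N, or if a joint passes its speed limit or range.

## Working session

There is one attempt and no reset: what is moved stays moved. The work goes in short steps, Python scripts to look and compute and a shell command to move; the robot and the scene stay as the last step left them, time stands still between calls to the robot, and variables do not carry over. Pictures are saved under pics/ and viewed, at most 14 in all, crops included, and the job is handed in when it is done.

```bash
ls; mkdir -p pics
python3 - <<'E'
from cell import robot, imaging, ticket
import cv2
s=robot.observe();print(s['time'],s['tool_pos'],s['tool_rot'],s['opening'])
for n in('side','top'):
    c=imaging.read_camera(n);print(n,c['fx'],c['fy'],c['cx'],c['cy'],c['pose'])
    cv2.imwrite(f'pics/{n}0.png',c['image'][:,:,::-1])
E
```

```text
cell.py
drive.py
pics
0.0 [0.16495502 0.49827428 0.40404907] [-3.14010665e+00 -2.27327371e-04  2.82181867e+00] 0.09157714893486121
side 396.11437220902326 396.11437220902326 258.95616163267306 192.90954944245567 [[-0.99768016  0.0317159  -0.06023616  0.68405136]
 [ 0.06798096  0.41751418 -0.90612389  1.21818654]
 [-0.00358908 -0.90811674 -0.41870169  0.62945356]
 [ 0.          0.          0.          1.        ]]
top 381.6767378195358 381.6767378195358 255.48455534920083 191.4493712238239 [[-0.02042055 -0.98153225  0.19020369  0.44172758]
 [-0.9997893   0.01965012 -0.00593583  0.03008961]
 [ 0.00208869 -0.19028482 -0.9817267   1.02854798]
 [ 0.          0.          0.          1.        ]]
```

View pics/side0.png

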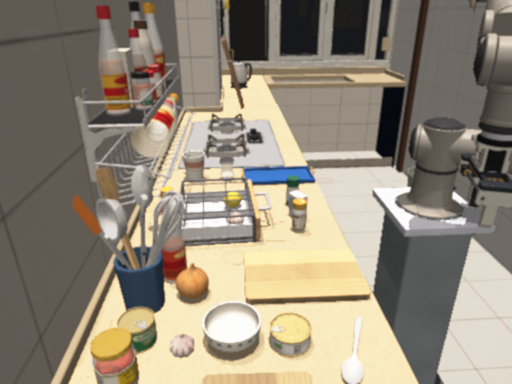

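View pics/top0.png

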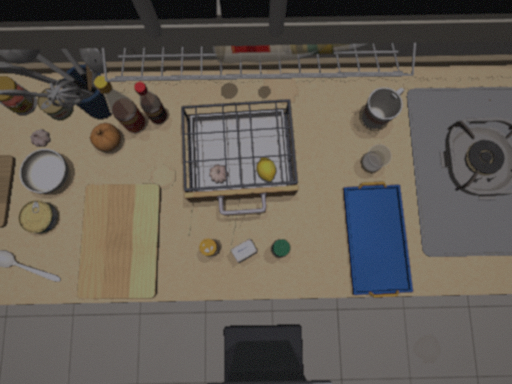

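The top view shows gold cap (209,247), carton (244,251), green cap (281,248), garlic (218,174), lemon (266,169), the handle bar at about y=211, tray (377,240), board (120,240) and tea glass (372,162). The side view shows the jars at (300,213) and (293,188).

```bash
cat > h.py <<'E'
from cell import robot, imaging, ticket
import cv2, numpy as np
from scipy.spatial.transform import Rotation as R
def ray(c,p,z):
    d=c['pose'][:3,:3]@[(p[0]-c['cx'])/c['fx'],(p[1]-c['cy'])/c['fy'],1]; o=c['pose'][:3,3]
    return (o+d*(z-o[2])/d[2])[:2]
def proj(c,P):
    q=c['pose'][:3,:3].T@(np.array(P)-c['pose'][:3,3]); return np.array([c['cx']+c['fx']*q[0]/q[2],c['cy']+c['fy']*q[1]/q[2]])
def blob(c,lo,hi,box):
    """largest contour in HSV range inside box x0,y0,x1,y1"""
    x0,y0,x1,y1=box
    m=cv2.inRange(cv2.cvtColor(c['image'][y0:y1,x0:x1],cv2.COLOR_RGB2HSV),lo,hi)
    k=max(cv2.findContours(m,cv2.RETR_EXTERNAL,cv2.CHAIN_APPROX_NONE)[0],key=cv2.contourArea)
    return k+np.array([x0,y0])
def cen(k): 
    m=cv2.moments(k); return np.array([m['m10'],m['m01']])/m['m00']
def go(x,y,z=None,yaw=None):
    """delta in tool axes to grasp point x,y,z (tool down)"""
    s=robot.observe(); r=R.from_euler('xyz',s['tool_rot']); g=s['tool_pos']+r.apply([0,0,.159])
    if z is None: z=g[2]
    d=r.inv().apply(np.array([x,y,z])-g)
    yd=(r.apply([0,1,0])); a=np.arctan2(yd[1],yd[0])
    print('t',round(s['time'],2),'grasp',g.round(4),'closing angle',round(a,3),'tool delta',d.round(4), 'rot z', None if yaw is None else round(-(((yaw-a+np.pi/2)%np.pi)-np.pi/2),3), 'op',round(s['opening'],4),'gf',round(s['grip_force'],1),'F',np.round(s['contact_force'],1))
E
python3 - <<'E'
from h import *
t=imaging.read_camera('top'); s=imaging.read_camera('side')
for n,lo,hi,b,z in [('green',(50,80,20),(95,255,255),(268,235,295,262),.106),('gold',(15,150,60),(30,255,255),(198,236,220,260),.102),('carton',(0,0,140),(180,70,255),(228,236,262,266),.086),('lemon',(20,150,80),(35,255,255),(250,150,285,190),.045),('garlic',(0,10,80),(180,90,255),(208,160,230,186),.045),('tray',(100,120,40),(125,255,255),(335,175,420,305),.014),('glass',(0,0,0),(180,60,255),(360,148,385,175),.08)]:
    k=blob(t,lo,hi,b); p=cen(k); r=cv2.minAreaRect(k); (cx,cy),cr=cv2.minEnclosingCircle(k)
    print(n,p.round(1),'area',cv2.contourArea(k),'circ',round(cx,1),round(cy,1),round(cr,1),'rect',np.round(cv2.boxPoints(r),1).tolist(),'W',ray(t,p,z).round(4), ray(t,(cx,cy),z).round(4))
    if n in('tray','carton'): print([ray(t,q,z).round(3).tolist() for q in cv2.boxPoints(r)])
for p in [(81,185),(160,184),(157,298),(80,298)]: print('board',ray(t,p,.021).round(3))
a=cv2.resize(t['image'][80:290,170:310],None,fx=4,fy=4,interpolation=cv2.INTER_CUBIC)[240:]
b=cv2.resize(s['image'][160:260,170:320],None,fx=5,fy=5,interpolation=cv2.INTER_CUBIC)
cv2.imwrite('pics/a1.png',a[:,:,::-1]);cv2.imwrite('pics/b1.png',b[:,:,::-1])
E
```

```text
green [280.6 247.6] area 184.5 circ 280.7 247.7 8.2 rect [[273.0, 240.0], [288.0, 240.0], [288.0, 255.0], [273.0, 255.0]] W [ 0.4822 -0.0329] [ 0.4821 -0.0331]
gold [208.4 247.2] area 161.5 circ 207.9 247.0 8.2 rect [[198.10000610351562, 251.6999969482422], [203.0, 237.0], [217.6999969482422, 241.89999389648438], [212.8000030517578, 256.6000061035156]] W [0.4871 0.1405] [0.4874 0.1416]
carton [245.7 247.6] area 498.5 circ 244.9 250.5 21.6 rect [[228.0, 236.0], [261.0, 236.0], [261.0, 265.0], [228.0, 265.0]] W [0.4851 0.0512] [0.478  0.0532]
[[0.514, 0.094], [0.512, 0.013], [0.442, 0.015], [0.444, 0.095]]
lemon [265.6 169.1] area 249.0 circ 265.0 169.0 11.4 rect [[253.39999389648438, 173.1999969482422], [261.79998779296875, 156.39999389648438], [278.20001220703125, 164.60000610351562], [269.79998779296875, 181.39999389648438]] W [ 0.6923 -0.004 ] [ 0.6925 -0.0024]
garlic [218.6 174.5] area 275.0 circ 219.5 176.5 12.7 rect [[209.0, 164.0], [229.0, 164.0], [229.0, 185.0], [209.0, 185.0]] W [0.68   0.1209] [0.6744 0.1185]
tray [376.8 239.7] area 5906.0 circ 377.5 239.0 61.0 rect [[343.0, 188.0], [401.1000061035156, 182.39999389648438], [411.5, 290.3999938964844], [353.3999938964844, 296.0]] W [ 0.5019 -0.2941] [ 0.5037 -0.2962]
[[0.643, -0.214], [0.655, -0.373], [0.37, -0.373], [0.359, -0.222]]
glass [373.6 159.3] area 429.5 circ 374.1 158.2 14.2 rect [[362.0, 148.0], [384.0, 148.0], [384.0, 172.0], [362.0, 172.0]] W [ 0.7037 -0.2814] [ 0.7066 -0.2831]
board [0.664 0.494]
board [0.663 0.281]
board [0.365 0.281]
board [0.369 0.477]
```

View pics/a1.png

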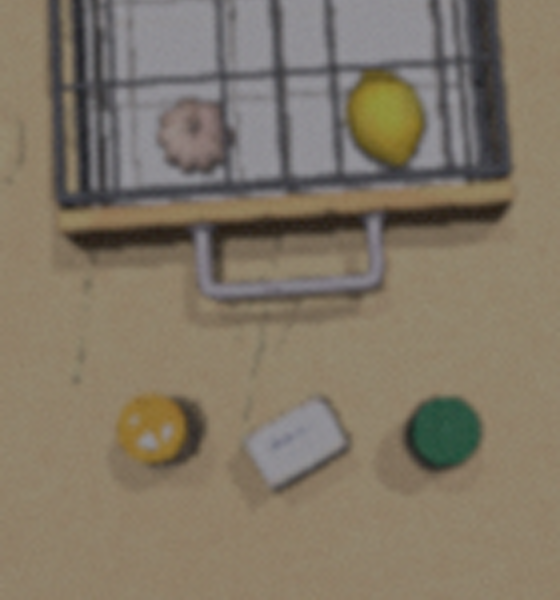

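View pics/b1.png

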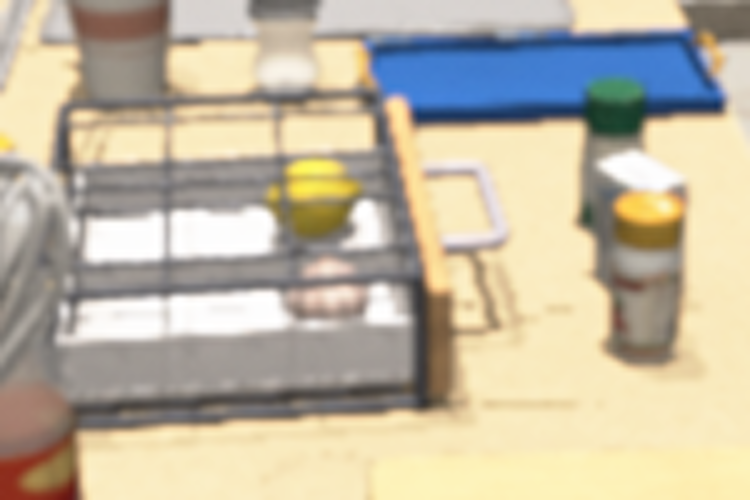

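The crops resolve the caps, carton corners, handle and garlic: in the first, gold cap (155,428), carton (297,442), green cap (446,431), garlic (192,134), bar ends (205,290) to (380,280). In the second, cap tops are at gold (649,207) and green (614,90).

Run:
```python
from h import *
t=imaging.read_camera('top'); s=imaging.read_camera('side')
A=lambda u,v:(170+(u-1.5)/4,140+(v-1.5)/4); B=lambda u,v:(170+(u-2)/5,160+(v-2)/5)
print('gold',ray(t,A(155,428),.102),ray(s,B(649,207),.102), 'base side',ray(s,B(643,350),0.003))
print('green',ray(t,A(446,431),.106),ray(s,B(614,91),.106))
q=np.array([ray(t,A(*p),.086) for p in[(245,443),(320,396),(349,440),(275,490)]]);print('carton',q.round(3).tolist(),q.mean(0),q[1]-q[0],q[2]-q[1],ray(s,B(642,171),.086))
print('garlic',ray(t,A(195,135),.042),ray(s,B(328,288),.042))
a,b=ray(t,A(205,292),.066),ray(t,A(380,281),.066);print('bar',a,b,(a+b)/2,'ang',np.arctan2(*(a-b)))
a,b=ray(t,A(62,213),.084),ray(t,A(512,187),.084);print('front',a,b,(a+b)/2,'ang',np.arctan2(*(a-b)))
print('barside',ray(s,B(498,238),.066),ray(s,B(480,170),.066))
print('tray side',[ray(s,B(*p),.02).round(3).tolist() for p in[(372,112),(365,42),(685,35),(724,103)]])
go(.487,.141,.067,.55)
```

```text
gold [0.48838367 0.14051138] [0.48945399 0.14468979] base side [0.4896551  0.14658811]
green [ 0.48286357 -0.03408488] [ 0.48565505 -0.02970441]
carton [[0.479, 0.087], [0.507, 0.041], [0.48, 0.024], [0.45, 0.069]] [0.47888276 0.05552705] [ 0.02761155 -0.04627714] [-0.02709111 -0.01724184] [0.47949232 0.05863227]
garlic [0.68374077 0.12169601] [0.68596246 0.12225855]
bar [0.5751781  0.11331509] [0.57999107 0.00198602] [0.57758459 0.05765056] ang -0.04320494883675452
front [0.62461846 0.2015825 ] [ 0.63565942 -0.08239415] [0.63013894 0.05959418] ang -0.03886025540101512
barside [0.57812185 0.10851053] [0.5809509  0.00607157]
tray side [[0.648, -0.207], [0.649, -0.359], [0.374, -0.354], [0.37, -0.204]]
t 0.3 grasp [0.165  0.4983 0.2455] closing angle 1.251 tool delta [-0.418  -0.2379  0.1786] rot z 0.701 op 0.0917 gf 0.0 F [0.1 0.1 0.1]
```

```bash
echo '[0,0,0,0,0,0.117,0,0,0,0,0,0.117,0,0,0,0,0,0.117,0,0,0,0,0,0.117,0,0,0,0,0,0.117,0,0,0,0,0,0.117,0,0,0,0,0,0]' | python3 drive.py 0.066 12; python3 -c "
from h import *
go(.479,.057,.20,.55)"
```

```text
time: 0.88
tool_pos: [0.165, 0.4984, 0.4047]
tool_rot: [3.142, -0.0, 2.116]
contact_force: [0.4, -0.0, -0.5]
opening: 0.066
grip_force: 0.0
t 0.88 grasp [0.165  0.4984 0.2457] closing angle 0.545 tool delta [-0.5402  0.0398  0.0457] rot z -0.005 op 0.066 gf 0.0 F [ 0.4 -0.  -0.5]
```

```bash
echo '[-0.036,0.003,0.003,0,0,0,-0.036,0.003,0.003,0,0,0,-0.036,0.003,0.003,0,0,0,-0.036,0.003,0.003,0,0,0,-0.036,0.003,0.003,0,0,0,-0.036,0.003,0.003,0,0,0,-0.036,0.003,0.003,0,0,0,-0.036,0.003,0.003,0,0,0]' | python3 drive.py >/dev/null; echo '[-0.036,0.003,0.003,0,0,0,-0.036,0.003,0.003,0,0,0,-0.036,0.003,0.003,0,0,0,-0.036,0.003,0.003,0,0,0,-0.036,0.003,0.003,0,0,0,-0.036,0.003,0.003,0,0,0,-0.036,0.003,0.003,0,0,0,0,0,0,0,0,0]' | python3 drive.py; python3 -c "
from h import *
go(.479,.057,.067,.55)"
```

```text
time: 2.22
tool_pos: [0.4881, 0.0569, 0.3592]
tool_rot: [3.141, 0.002, 2.119]
contact_force: [-0.6, -0.1, -0.3]
opening: 0.0664
grip_force: 0.0
t 2.22 grasp [0.4884 0.0566 0.2002] closing angle 0.549 tool delta [ 0.0056 -0.0079  0.1332] rot z -0.001 op 0.0664 gf 0.0 F [-0.6 -0.1 -0.3]
```

```bash
echo '[0.0056,-0.0079,0,0,0,0,0,0,0.033,0,0,0,0,0,0.033,0,0,0,0,0,0.034,0,0,0,0,0,0.033,0,0,0,0,0,0,0,0,0,0,0,0,0,0,0]' | python3 drive.py; python3 -c "
from h import *
go(.479,.057,.067,.55)
t=imaging.read_camera('top');cv2.imwrite('pics/c1.png',cv2.resize(t['image'][170:300,180:310],None,fx=4,fy=4)[:,:,::-1])"
```

```text
time: 2.8
tool_pos: [0.4744, 0.0628, 0.2264]
tool_rot: [-3.138, -0.002, 2.122]
contact_force: [-0.2, 0.3, 0.8]
opening: 0.0659
grip_force: 0.0
t 2.8 grasp [0.4738 0.0628 0.0674] closing angle 0.552 tool delta [-0.0077  0.0014  0.0003] rot z 0.002 op 0.0659 gf 0.0 F [-0.2  0.3  0.8]
```

View pics/c1.png

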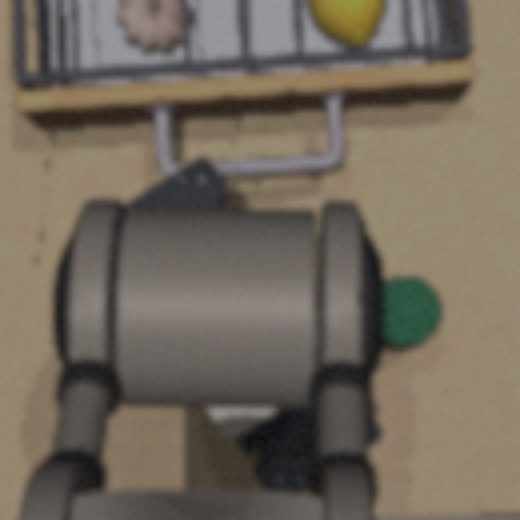

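The arm hides the carton from above; I'll settle and re-read.

```bash
for i in 1 2 3; do echo '[0,0,0,0,0,0]' | python3 drive.py >/dev/null; python3 -c "
from h import *
go(.479,.057,.067,.55)"; done
```

```text
t 2.93 grasp [0.4766 0.0624 0.0699] closing angle 0.551 tool delta [-0.0058 -0.0008  0.0029] rot z 0.001 op 0.066 gf 0.0 F [-0.   0.   0.4]
t 3.02 grasp [0.4767 0.0622 0.0699] closing angle 0.55 tool delta [-0.0056 -0.0008  0.0029] rot z -0.0 op 0.0661 gf 0.0 F [-0.3 -0.9  0.2]
t 3.1 grasp [0.4765 0.062  0.0694] closing angle 0.549 tool delta [-0.0056 -0.0005  0.0025] rot z -0.001 op 0.0657 gf 0.0 F [-0.  -0.2 -0.4]
```

```bash
echo '[-0.0056,-0.0005,0.001,0,0,0,0,0,0,0,0,0,0,0,0,0,0,0,0,0,0,0,0,0]' | python3 drive.py >/dev/null;  python3 -c "
from h import *
go(.479,.057,.067,.55)"; echo '[0,0,0,0,0,0,0,0,0,0,0,0,0,0,0,0,0,0,0,0,0,0,0,0,0,0,0,0,0,0,0,0,0,0,0,0]' | python3 drive.py 0.03 12;  python3 -c "
from h import *
go(.479,.057,.067,.55)"
```

```text
t 3.43 grasp [0.4781 0.0567 0.0668] closing angle 0.549 tool delta [-0.0002  0.0009 -0.0002] rot z -0.001 op 0.066 gf 0.0 F [-0.2 -0.7 -0.3]
time: 3.93
tool_pos: [0.478, 0.0569, 0.2257]
tool_rot: [3.142, -0.0, 2.12]
contact_force: [0.1, -0.1, -0.1]
opening: 0.0403
grip_force: 11.8
t 3.93 grasp [0.478  0.0569 0.0667] closing angle 0.549 tool delta [-0.0005  0.0009 -0.0003] rot z -0.001 op 0.0403 gf 11.8 F [ 0.1 -0.1 -0.1]
```

```bash
echo '[0,0,-0.03,0,0,0,0,0,-0.04,0,0,0,0,0,-0.04,0,0,0,0,0,-0.03,0,0,0,0,0,0,0,0,0,0,0,0,0,0,0]' | python3 drive.py;  python3 -c "
from h import *
go(.592,-.293,.205,.55)"
```

```text
time: 4.43
tool_pos: [0.4781, 0.0569, 0.3671]
tool_rot: [3.138, 0.002, 2.12]
contact_force: [0.1, 0.0, -0.9]
opening: 0.0401
grip_force: 11.8
t 4.43 grasp [0.4787 0.0569 0.2081] closing angle 0.549 tool delta [-0.3576 -0.086   0.0035] rot z -0.001 op 0.0401 gf 11.8 F [ 0.1  0.  -0.9]
```

```bash
echo '[-0.025,-0.006,0,0,0,0,-0.036,-0.009,0,0,0,0,-0.036,-0.009,0,0,0,0,-0.036,-0.009,0,0,0,0,-0.036,-0.009,0,0,0,0,-0.036,-0.009,0,0,0,0,-0.036,-0.009,0,0,0,0,-0.036,-0.009,0,0,0,0]' | python3 drive.py >/dev/null; echo '[-0.036,-0.009,0,0,0,0,-0.03,-0.007,0,0,0,0,-0.015,-0.003,0,0,0,0,0,0,0,0,0,0,0,0,0,0,0,0,0,0,0,0,0,0]' | python3 drive.py;  python3 -c "
from h import *
go(.592,-.293,.077,.55)
s=imaging.read_camera('side');t=imaging.read_camera('top');cv2.imwrite('pics/d1.png',np.hstack([cv2.resize(s['image'][120:220,200:330],(520,400)),cv2.resize(t['image'][140:310,330:430],(235,400))])[:,:,::-1])"
```

```text
time: 5.6
tool_pos: [0.5895, -0.2935, 0.364]
tool_rot: [-3.141, -0.003, 2.12]
contact_force: [0.0, -0.8, -1.3]
opening: 0.0397
grip_force: 11.8
t 5.6 grasp [ 0.5891 -0.2931  0.205 ] closing angle 0.549 tool delta [-0.0019  0.0027  0.1279] rot z -0.001 op 0.0397 gf 11.8 F [ 0.  -0.8 -1.3]
```

View pics/d1.png

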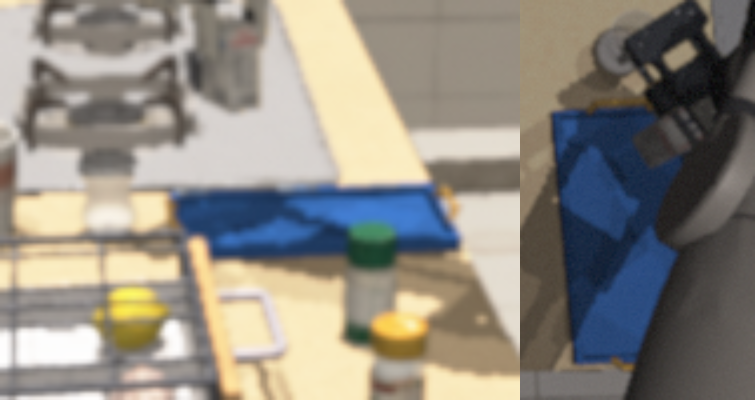

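The hand is over the far end of the tray, clear of the glass (right panel, glass at (612,45)); I lower and release the carton.

```bash
echo '[-0.002,0.003,0.03,0,0,0,0,0,0.04,0,0,0,0,0,0.03,0,0,0,0,0,0.018,0,0,0,0,0,0,0,0,0,0,0,0,0,0,0,0,0,0,0,0,0]' | python3 drive.py >/dev/null;  python3 -c "
from h import *
go(.592,-.293,.0757,.55)"
```

```text
t 6.28 grasp [ 0.5944 -0.2946  0.0907] closing angle 0.55 tool delta [ 0.0026 -0.0013  0.015 ] rot z -0.0 op 0.0399 gf 11.8 F [ 1.  -0.1 -0.5]
```

```bash
echo '[0,0,0.01,0,0,0,0,0,0.004,0,0,0,0,0,0,0,0,0,0,0,0,0,0,0,0,0,0,0,0,0]' | python3 drive.py >/dev/null;  python3 -c "
from h import *
go(.592,-.293,.0757,.55)"; echo '[0,0,0,0,0,0,0,0,0,0,0,0,0,0,0,0,0,0,0,0,0,0,0,0]' | python3 drive.py 0.06 | tail -2;  python3 -c "
from h import *
go(.592,-.293,.0757,.55)";echo '[0,0,-0.02,0,0,0,0,0,-0.04,0,0,0,0,0,-0.04,0,0,0,0,0,-0.04,0,0,0,0,0,0,0,0,0,0,0,0,0,0,0]' | python3 drive.py;  python3 -c "
from h import *
go(.484,-.032,.205,.55)"
```

```text
t 6.7 grasp [ 0.5934 -0.2947  0.0749] closing angle 0.549 tool delta [ 0.0021 -0.0003 -0.0008] rot z -0.001 op 0.0399 gf 11.8 F [ 1.1 -0.1 -0.9]
opening: 0.0587
grip_force: 0.0
t 7.03 grasp [ 0.5934 -0.2947  0.0749] closing angle 0.549 tool delta [ 0.0022 -0.0004 -0.0008] rot z -0.001 op 0.0587 gf 0.0 F [ 0.8  0.8 -0. ]
time: 7.53
tool_pos: [0.5936, -0.2947, 0.3771]
tool_rot: [3.139, 0.006, 2.12]
contact_force: [0.4, -0.1, -0.2]
opening: 0.06
grip_force: 0.0
t 7.53 grasp [ 0.5945 -0.2952  0.2181] closing angle 0.549 tool delta [0.2823 0.0431 0.0116] rot z -0.001 op 0.06 gf 0.0 F [ 0.4 -0.1 -0.2]
```

```bash
echo '[0.025,0.004,0,0,0,0,0.036,0.0055,0,0,0,0,0.036,0.0055,0,0,0,0,0.036,0.0055,0,0,0,0,0.036,0.0055,0,0,0,0,0.036,0.0055,0,0,0,0,0.036,0.0055,0,0,0,0,0.025,0.004,0,0,0,0]' | python3 drive.py 0.066 >/dev/null; echo '[0.015,0.002,0,0,0,0,0,0,0,0,0,0,0,0,0,0,0,0,0,0,0,0,0,0]' | python3 drive.py >/dev/null;  python3 -c "
from h import *
go(.484,-.032,.067,.55)
t=imaging.read_camera('top');cv2.imwrite('pics/e1.png',np.hstack([cv2.resize(t['image'][170:300,180:310],(400,400)),cv2.resize(t['image'][140:310,330:430],(235,400))])[:,:,::-1])"
```

```text
t 8.53 grasp [ 0.484  -0.0334  0.2143] closing angle 0.549 tool delta [0.0012 0.0008 0.1473] rot z -0.001 op 0.0659 gf 0.0 F [ 0.1  0.2 -0. ]
```

View pics/e1.png

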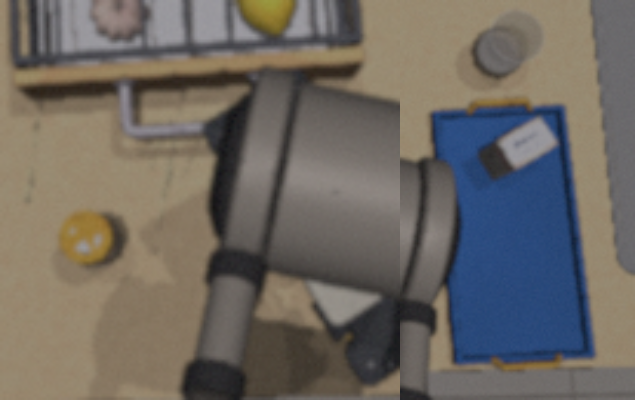

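The carton stands upright at the far end of the tray (right panel, top face at (527,143)); gold jar is undisturbed. Next is the green jar.

```bash
echo '[0.001,0.001,0.03,0,0,0,0,0,0.04,0,0,0,0,0,0.04,0,0,0,0,0,0.025,0,0,0,0,0,0.012,0,0,0,0,0,0,0,0,0,0,0,0,0,0,0,0,0,0,0,0,0]' | python3 drive.py >/dev/null;  python3 -c "
from h import *
t=imaging.read_camera('top');print(ray(t,(330+127/2.35,140+142*.425),.094))
go(.484,-.032,.067,.55)"; echo '[0,0,0,0,0,0,0,0,0,0,0,0,0,0,0,0,0,0,0,0,0,0,0,0,0,0,0,0,0,0,0,0,0,0,0,0]' | python3 drive.py 0.03 15 | tail -2;  python3 -c "
from h import *
go(.484,-.032,.067,.55)"
```

```text
[ 0.59387524 -0.29446037]
t 9.3 grasp [ 0.4849 -0.0317  0.0688] closing angle 0.548 tool delta [ 0.0002 -0.0009  0.0018] rot z -0.002 op 0.0658 gf 0.0 F [-0.2 -0.1 -0.4]
opening: 0.0452
grip_force: 14.9
t 9.8 grasp [ 0.4839 -0.0311  0.0681] closing angle 0.549 tool delta [-0.0008 -0.0003  0.0011] rot z -0.001 op 0.0452 gf 14.9 F [-1.9 -0.4  4.8]
```

```bash
echo '[0,0,-0.03,0,0,0,0,0,-0.04,0,0,0,0,0,-0.04,0,0,0,0,0,-0.03,0,0,0,0,0,0,0,0,0,0,0,0,0,0,0]' | python3 drive.py | tail -2;  python3 -c "
from h import *
go(.507,-.293,.2,.55)"
```

```text
opening: 0.0446
grip_force: 14.9
t 10.3 grasp [ 0.4844 -0.0311  0.2089] closing angle 0.549 tool delta [-0.2352 -0.1175  0.0091] rot z -0.001 op 0.0446 gf 14.9 F [-0.8  0.3 -3.9]
```

```bash
echo '[-0.022,-0.011,0,0,0,0,-0.035,-0.0175,0,0,0,0,-0.035,-0.0175,0,0,0,0,-0.035,-0.0175,0,0,0,0,-0.035,-0.0175,0,0,0,0,-0.035,-0.0175,0,0,0,0,-0.026,-0.013,0,0,0,0,-0.012,-0.006,0,0,0,0]' | python3 drive.py >/dev/null; echo '[0,0,0.04,0,0,0,0,0,0.03,0,0,0,0,0,0,0,0,0,0,0,0,0,0,0,0,0,0,0,0,0]' | python3 drive.py>/dev/null;  python3 -c "
from h import *
go(.507,-.293,.0775,.55)"
```

```text
t 11.38 grasp [ 0.5067 -0.2926  0.1385] closing angle 0.55 tool delta [-0.0005 -0.      0.061 ] rot z -0.0 op 0.0447 gf 15.0 F [ 1.   0.7 -1.4]
```

```bash
echo '[0,0,0.025,0,0,0,0,0,0.022,0,0,0,0,0,0.01,0,0,0,0,0,0.003,0,0,0,0,0,0,0,0,0,0,0,0,0,0,0,0,0,0,0,0,0]' | python3 drive.py >/dev/null;  python3 -c "
from h import *
go(.507,-.293,.0775,.55)"; echo '[0,0,0,0,0,0,0,0,0,0,0,0,0,0,0,0,0,0]' | python3 drive.py 0.058 | tail -2;  python3 -c "
from h import *
go(.507,-.293,.0775,.55)";echo '[0,0,-0.02,0,0,0,0,0,-0.04,0,0,0,0,0,-0.04,0,0,0,0,0,-0.04,0,0,0,0,0,0,0,0,0,0,0,0,0,0,0]' | python3 drive.py >/dev/null;  python3 -c "
from h import *
go(.489,.1425,.205,.55)"
```

```text
t 11.97 grasp [ 0.5071 -0.2934  0.0794] closing angle 0.549 tool delta [0.0004 0.0002 0.0019] rot z -0.001 op 0.045 gf 15.0 F [ 0.1  0.2 -1.8]
opening: 0.057
grip_force: 0.0
t 12.22 grasp [ 0.5065 -0.2931  0.0785] closing angle 0.549 tool delta [-0.0001  0.0005  0.001 ] rot z -0.001 op 0.057 gf 0.0 F [-0.7  0.7  0.4]
t 12.72 grasp [ 0.5072 -0.2936  0.2209] closing angle 0.549 tool delta [0.3817 0.212  0.0141] rot z -0.001 op 0.058 gf 0.0 F [ 0.5  0.4 -1.2]
```

```bash
echo '[0.019,0.0106,0,0,0,0,0.033,0.0183,0,0,0,0,0.033,0.0183,0,0,0,0,0.033,0.0183,0,0,0,0,0.033,0.0183,0,0,0,0,0.033,0.0183,0,0,0,0,0.033,0.0183,0,0,0,0,0.033,0.0183,0,0,0,0]' | python3 drive.py 0.066 >/dev/null; echo '[0.033,0.0183,0,0,0,0,0.033,0.0183,0,0,0,0,0.033,0.0183,0,0,0,0,0.023,0.013,0,0,0,0,0.01,0.0055,0,0,0,0,0,0,0,0,0,0,0,0,0,0,0,0]' | python3 drive.py >/dev/null;  python3 -c "
from h import *
go(.489,.1425,.067,.55)
t=imaging.read_camera('top');s=imaging.read_camera('side');cv2.imwrite('pics/f1.png',np.hstack([cv2.resize(s['image'][120:250,200:330],(400,400)),cv2.resize(t['image'][140:310,330:430],(235,400))])[:,:,::-1])
k=blob(t,(50,80,20),(95,255,255),(330,180,420,300));print(cv2.contourArea(k),ray(t,cv2.minEnclosingCircle(k)[0],.114))"
```

```text
t 13.97 grasp [0.4874 0.1434 0.2168] closing angle 0.55 tool delta [-0.0016  0.0012  0.1498] rot z 0.0 op 0.0665 gf 0.0 F [-0.3 -0.7  0.6]
233.0 [ 0.50656781 -0.29107324]
```

View pics/f1.png

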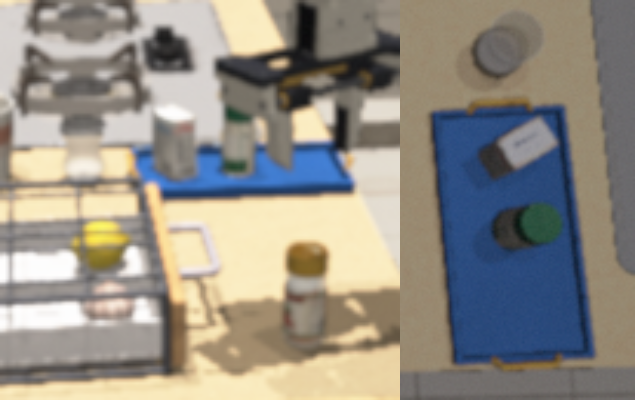

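Carton and green jar stand on the tray in a row along its length (right panel), the gold jar is still in place at (305,290) left. Next is gold.

```bash
echo '[-0.0016,0.001,0.03,0,0,0,0,0,0.04,0,0,0,0,0,0.04,0,0,0,0,0,0.026,0,0,0,0,0,0.013,0,0,0,0,0,0,0,0,0,0,0,0,0,0,0,0,0,0,0,0,0]' | python3 drive.py >/dev/null;  python3 -c "
from h import *
go(.489,.1425,.067,.55)"; echo '[0,0,0,0,0,0,0,0,0,0,0,0,0,0,0,0,0,0,0,0,0,0,0,0,0,0,0,0,0,0,0,0,0,0,0,0]' | python3 drive.py 0.03 12 | tail -2;  python3 -c "
from h import *
go(.489,.1425,.067,.55)"; echo '[0,0,-0.03,0,0,0,0,0,-0.04,0,0,0,0,0,-0.04,0,0,0,0,0,-0.03,0,0,0,0,0,0,0,0,0,0,0,0,0,0,0]' | python3 drive.py | tail -2;  python3 -c "
from h import *
go(.421,-.293,.2,.55)"
```

```text
t 14.73 grasp [0.4905 0.1421 0.0698] closing angle 0.548 tool delta [ 0.0011 -0.0011  0.0028] rot z -0.002 op 0.0658 gf 0.0 F [-0.4 -0.5  0.2]
opening: 0.0422
grip_force: 12.0
t 15.23 grasp [0.4897 0.1429 0.0693] closing angle 0.549 tool delta [-0.     -0.0008  0.0023] rot z -0.001 op 0.0422 gf 12.0 F [-1.6 -0.5  5.4]
opening: 0.0423
grip_force: 12.0
t 15.73 grasp [0.49  0.143 0.21 ] closing angle 0.549 tool delta [-0.3359 -0.2865  0.0095] rot z -0.001 op 0.0423 gf 12.0 F [ 0.1 -0.5 -1. ]
```

```bash
echo '[-0.012,-0.0105,0,0,0,0,-0.0265,-0.0226,0,0,0,0,-0.0265,-0.0226,0,0,0,0,-0.0265,-0.0226,0,0,0,0,-0.0265,-0.0226,0,0,0,0,-0.0265,-0.0226,0,0,0,0,-0.0265,-0.0226,0,0,0,0,-0.0265,-0.0226,0,0,0,0]' | python3 drive.py >/dev/null; echo '[-0.0265,-0.0226,0,0,0,0,-0.0265,-0.0226,0,0,0,0,-0.0265,-0.0226,0,0,0,0,-0.0265,-0.0226,0,0,0,0,-0.02,-0.017,0,0,0,0,-0.0124,-0.0103,0,0,0,0,0,0,0.03,0,0,0,0,0,0.03,0,0,0]' | python3 drive.py >/dev/null; echo '[0,0,0.02,0,0,0,0,0,0,0,0,0,0,0,0,0,0,0,0,0,0,0,0,0]' | python3 drive.py>/dev/null;  python3 -c "
from h import *
go(.421,-.293,.0785,.55)"
```

```text
t 17.4 grasp [ 0.4207 -0.2932  0.1289] closing angle 0.549 tool delta [-0.      0.0004  0.0504] rot z -0.001 op 0.0424 gf 12.0 F [-0.1  0.3 -1.1]
```

```bash
echo '[0,0,0.022,0,0,0,0,0,0.018,0,0,0,0,0,0.008,0,0,0,0,0,0.002,0,0,0,0,0,0,0,0,0,0,0,0,0,0,0,0,0,0,0,0,0]' | python3 drive.py >/dev/null;  python3 -c "
from h import *
go(.421,-.293,.0785,.55)"; echo '[0,0,0,0,0,0,0,0,0,0,0,0,0,0,0,0,0,0]' | python3 drive.py 0.058 | tail -2;  python3 -c "
from h import *
go(.421,-.293,.0785,.55)";echo '[0,0,-0.02,0,0,0,0,0,-0.04,0,0,0,0,0,-0.04,0,0,0,0,0,-0.04,0,0,0,0,0,0,0,0,0,0,0,0,0,0,0]' | python3 drive.py >/dev/null; echo '[0,0,0,0,0,0.1,0,0,0,0,0,0.1,0,0,0,0,0,0.1,0,0,0,0,0,0.1,0,0,0,0,0,0.106,0,0,0,0,0,0,0,0,0,0,0,0]' | python3 drive.py >/dev/null;  python3 -c "
from h import *
go(.578,.058,.2,.043)"
```

```text
t 17.98 grasp [ 0.421  -0.2937  0.0799] closing angle 0.549 tool delta [0.0006 0.0003 0.0014] rot z -0.001 op 0.0424 gf 12.0 F [ 0.   0.1 -1.1]
opening: 0.0559
grip_force: 0.0
t 18.23 grasp [ 0.4207 -0.2934  0.0792] closing angle 0.549 tool delta [0.0001 0.0005 0.0007] rot z -0.001 op 0.0559 gf 0.0 F [ 0.2 -0.2 -0.6]
t 19.32 grasp [ 0.4199 -0.2927  0.2174] closing angle 0.046 tool delta [0.343  0.1741 0.0177] rot z 0.003 op 0.0581 gf 0.0 F [-0.1 -0.  -0.2]
```

```bash
echo '[0.015,0.0076,0,0,0,0,0.031,0.0157,0,0,0,0,0.031,0.0157,0,0,0,0,0.031,0.0157,0,0,0,0,0.031,0.0157,0,0,0,0,0.031,0.0157,0,0,0,0,0.031,0.0157,0,0,0,0,0.031,0.0157,0,0,0,0]' | python3 drive.py 0.032 >/dev/null; echo '[0.031,0.0157,0,0,0,0,0.031,0.0157,0,0,0,0,0.031,0.0157,0,0,0,0,0.018,0.0095,0,0,0,0,0,0,0.04,0,0,0,0,0,0,0,0,0,0,0,0,0,0,0]' | python3 drive.py >/dev/null;  python3 -c "
from h import *
go(.578,.058,.066,.043)
t=imaging.read_camera('top');s=imaging.read_camera('side');cv2.imwrite('pics/g1.png',np.hstack([cv2.resize(s['image'][140:240,200:300],(400,400)),cv2.resize(t['image'][140:310,330:430],(235,400))])[:,:,::-1])"
```

```text
t 20.57 grasp [0.5778 0.0571 0.1765] closing angle 0.046 tool delta [0.0008 0.0009 0.1105] rot z 0.003 op 0.0322 gf 0.0 F [ 0.3 -0.3  0.1]
```

View pics/g1.png

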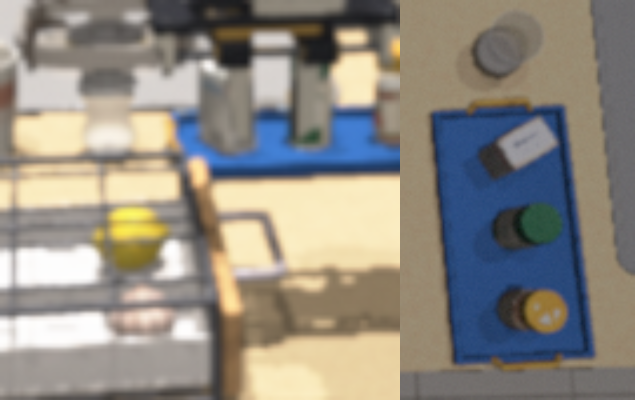

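All three stand upright on the tray; the fingers hover over the bar. I'll lower onto the handle.

```bash
echo '[0.001,0.001,0.03,0,0,0,0,0,0.03,0,0,0,0,0,0.025,0,0,0,0,0,0.015,0,0,0,0,0,0.008,0,0,0,0,0,0,0,0,0,0,0,0,0,0,0]' | python3 drive.py >/dev/null;  python3 -c "
from h import *
go(.578,.058,.066,.043)"; echo '[0,0,0,0,0,0,0,0,0,0,0,0,0,0,0,0,0,0,0,0,0,0,0,0,0,0,0,0,0,0]' | python3 drive.py 0.004 25 | tail -2;  python3 -c "
from h import *
go(.433,.052,.066,.043)"
```

```text
t 21.25 grasp [0.5814 0.0576 0.0721] closing angle 0.043 tool delta [ 0.0006 -0.0034  0.0061] rot z -0.0 op 0.0326 gf 0.0 F [-1.   0.4  1.4]
opening: 0.009
grip_force: 25.0
t 21.67 grasp [0.5779 0.058  0.0714] closing angle 0.044 tool delta [ 0.0004 -0.145   0.0063] rot z 0.001 op 0.009 gf 25.0 F [-10.2  -2.6   9.5]
```

```bash
echo '[0,-0.015,0,0,0,0,0,-0.025,0,0,0,0,0,-0.025,0,0,0,0,0,-0.025,0,0,0,0,0,-0.025,0,0,0,0,0,-0.018,0,0,0,0,0,-0.01,0,0,0,0,0,0,0,0,0,0]' | python3 drive.py >/dev/null; echo '[0,0,0,0,0,0,0,0,0,0,0,0]' | python3 drive.py>/dev/null; python3 -c "
from h import *
go(.433,.052,.066,.043)"
```

```text
t 22.5 grasp [0.4377 0.0511 0.0714] closing angle 0.044 tool delta [ 0.0011 -0.0047  0.0054] rot z 0.001 op 0.0093 gf 25.0 F [-0.8 -5.9  2.7]
```

```bash
echo '[0,0,0,0,0,0,0,0,0,0,0,0,0,0,0,0,0,0]' | python3 drive.py 0.034 |tail -2;echo '[0,0,-0.02,0,0,0,0,0,-0.04,0,0,0,0,0,-0.04,0,0,0,0,0,-0.04,0,0,0,0,0,-0.04,0,0,0,0,0,0,0,0,0,0,0,0,0,0,0]' | python3 drive.py >/dev/null; echo '[0.03,0,0,0,0,0,0.04,0,0,0,0,0,0.04,0,0,0,0,0,0.04,0,0,0,0,0,0.04,0,0,0,0,0,0.03,0,0,0,0,0,0,0,0,0,0,0]' | python3 drive.py 0.066 > /dev/null; python3 -c "
from h import *
go(.544,.116,.2,0)
t=imaging.read_camera('top');s=imaging.read_camera('side');cv2.imwrite('pics/i1.png',np.hstack([cv2.resize(s['image'][150:250,190:310],(480,400)),cv2.resize(t['image'][150:270,180:310],(433,400))])[:,:,::-1][:,:800])"
```

```text
opening: 0.0247
grip_force: 0.0
t 23.92 grasp [0.4267 0.2762 0.2487] closing angle 0.048 tool delta [-0.1657  0.1096  0.0482] rot z 0.048 op 0.066 gf 0.0 F [-1.6  0.3  0.3]
```

View pics/i1.png

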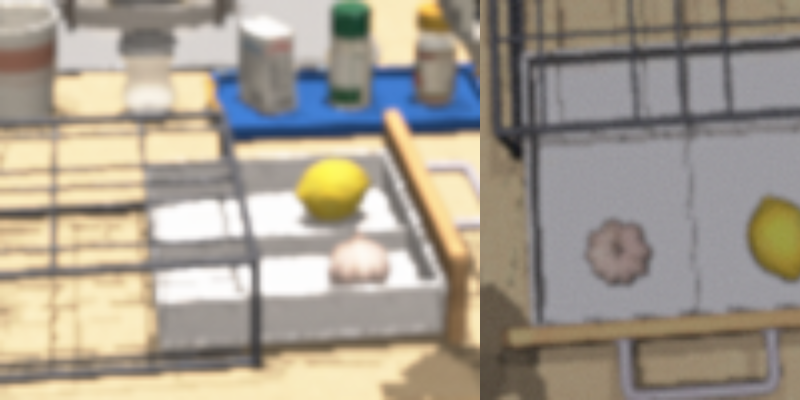

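The drawer is open: the garlic is at (618,252) in the right panel (top px (221.4,225.6)) and at (359,258) in the left, centred in its half. The lemon is untouched in the other half.

```bash
echo '[0,0,0,0,0,-0.12,0,0,0,0,0,-0.12,0,0,0,0,0,-0.12,0,0,0,0,0,-0.12,0,0,0,0,0,-0.12,0,0,0,0,0,-0.12,0,0,0,0,0,-0.12,0,0,0,0,0,-0.12]' | python3 drive.py 0.066 >/dev/null; echo '[0,0,0,0,0,0,0,0,0,0,0,0]' | python3 drive.py >/dev/null; python3 -c "
from h import *
t=imaging.read_camera('top');s=imaging.read_camera('side')
print(ray(t,(221.2,225.4),.042),ray(s,(279.6,214.4),.042))
k=blob(t,(0,12,80),(18,120,235),(208,212,234,240));print(cv2.contourArea(k),cen(k),ray(t,cen(k),.042))
go(.544,.116,.13,1.01)"
```

```text
[0.54516816 0.11465523] [0.54538046 0.1140317 ]
242.0 [221.03099174 225.37258953] [0.54524804 0.11509218]
t 24.95 grasp [0.4282 0.271  0.2504] closing angle 0.999 tool delta [-0.1813 -0.0676  0.1204] rot z -0.011 op 0.0659 gf 0.0 F [-0.5 -0.1 -0.1]
```

```bash
echo '[-0.02,-0.0075,0,0,0,0,-0.035,-0.013,0,0,0,0,-0.035,-0.013,0,0,0,0,-0.035,-0.013,0,0,0,0,-0.035,-0.013,0,0,0,0,-0.023,-0.009,0.03,0,0,0,0,0,0.04,0,0,0,0,0,0.03,0,0,0]' | python3 drive.py >/dev/null; echo '[0,0,0,0,0,0,0,0,0,0,0,0,0,0,0,0,0,0]' | python3 drive.py >/dev/null; python3 -c "
from h import *
go(.545,.1145,.048,1.01)"
```

```text
t 25.87 grasp [0.5467 0.1158 0.1526] closing angle 1.002 tool delta [ 0.001  -0.0022  0.1045] rot z -0.008 op 0.0657 gf 0.0 F [-0.3 -0.1 -0. ]
```

```bash
echo '[0.001,-0.0022,0.03,0,0,0,0,0,0.03,0,0,0,0,0,0.02,0,0,0,0,0,0.013,0,0,0,0,0,0.008,0,0,0,0,0,0,0,0,0,0,0,0,0,0,0,0,0,0,0,0,0]' | python3 drive.py >/dev/null;  python3 -c "
from h import *
go(.545,.1145,.048,1.01)"; echo '[0,0,0.003,0,0,0,0,0,0,0,0,0,0,0,0,0,0,0,0,0,0,0,0,0,0,0,0,0,0,0]' | python3 drive.py 0.03 6 ;  python3 -c "
from h import *
go(.5,.38,.2,1.01)"
```

```text
t 26.53 grasp [0.5449 0.1145 0.0516] closing angle 1.003 tool delta [-0.      0.      0.0036] rot z -0.007 op 0.0661 gf 0.0 F [-0.3  0.2  0.1]
time: 26.95
tool_pos: [0.5438, 0.1143, 0.2062]
tool_rot: [3.141, 0.001, 2.574]
contact_force: [-0.5, -0.5, 3.2]
opening: 0.0531
grip_force: 6.0
t 26.95 grasp [0.544  0.1143 0.0472] closing angle 1.003 tool delta [ 0.1799  0.2004 -0.1528] rot z -0.007 op 0.0531 gf 6.0 F [-0.5 -0.5  3.2]
```

```bash
echo '[0,0,-0.02,0,0,0,0,0,-0.04,0,0,0,0,0,-0.04,0,0,0,0,0,-0.02,0,0,0,0,0,0,0,0,0]' | python3 drive.py 0.03 8 | tail -2; echo '[0.013,0.014,0,0,0,0,0.025,0.028,0,0,0,0,0.025,0.028,0,0,0,0,0.025,0.028,0,0,0,0,0.025,0.028,0,0,0,0,0.025,0.028,0,0,0,0,0.025,0.028,0,0,0,0,0.017,0.018,0,0,0,0]' | python3 drive.py | tail -2; echo '[0,0,0.03,0,0,0,0,0,0.03,0,0,0,0,0,0,0,0,0,0,0,0,0,0,0,0,0,0,0,0,0]' | python3 drive.py | tail -2;  python3 -c "
from h import *
go(.5,.38,.055,1.01)"
```

```text
opening: 0.0525
grip_force: 8.0
opening: 0.053
grip_force: 8.0
opening: 0.0531
grip_force: 8.0
t 28.45 grasp [0.5001 0.3796 0.1076] closing angle 1.003 tool delta [0.0003 0.0002 0.0526] rot z -0.007 op 0.0531 gf 8.0 F [-0.4  0.1  0.4]
```

```bash
echo '[0,0,0.02,0,0,0,0,0,0.018,0,0,0,0,0,0.01,0,0,0,0,0,0.006,0,0,0,0,0,0,0,0,0,0,0,0,0,0,0,0,0,0,0,0,0]' | python3 drive.py >/dev/null;  python3 -c "
from h import *
go(.5,.38,.053,1.01)"
```

```text
t 29.03 grasp [0.5002 0.38   0.0541] closing angle 1.003 tool delta [ 0.0002 -0.0002  0.0011] rot z -0.007 op 0.0529 gf 8.0 F [ 0.1  0.3 -0.3]
```

```bash
echo '[0,0,0.002,0,0,0,0,0,0,0,0,0,0,0,0,0,0,0]' | python3 drive.py >/dev/null; echo '[0,0,0,0,0,0,0,0,0,0,0,0,0,0,0,0,0,0,0,0,0,0,0,0]' | python3 drive.py 0.07 | tail -2; echo '[0,0,-0.02,0,0,0,0,0,-0.04,0,0,0,0,0,-0.04,0,0,0,0,0,-0.04,0,0,0,0,0,0,0,0,0]' | python3 drive.py>/dev/null; echo '[0,0,0,0,0,0.12,0,0,0,0,0,0.12,0,0,0,0,0,0.12,0,0,0,0,0,0.12,0,0,0,0,0,0.12,0,0,0,0,0,0.12,0,0,0,0,0,0.12,0,0,0,0,0,0.12]' | python3 drive.py 0.034 >/dev/null; echo '[0,0,0,0,0,0,0,0,0,0,0,0]' | python3 drive.py >/dev/null; python3 -c "
from h import *
go(.4377,.0511,.18,.043)
t=imaging.read_camera('top');s=imaging.read_camera('side');cv2.imwrite('pics/j1.png',np.hstack([cv2.resize(s['image'][150:310,190:380],(475,400)),cv2.resize(t['image'][150:310,70:200],(325,400))])[:,:,::-1][:,:800])"
```

```text
opening: 0.0692
grip_force: 0.0
t 30.87 grasp [0.4993 0.3796 0.1903] closing angle 0.047 tool delta [-0.3252 -0.0769  0.0104] rot z 0.004 op 0.0342 gf 0.0 F [ 1.2 -0.9  0. ]
```

View pics/j1.png

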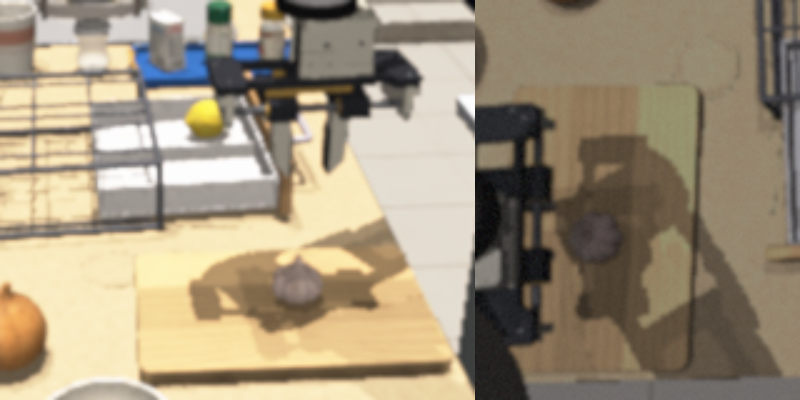

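The garlic stands on the board at (298,285) left and (595,238) right, the three still stand on the tray and the lemon is in the drawer. Next is shutting the drawer.

```bash
echo '[-0.02,-0.005,0,0,0,0,-0.035,-0.008,0,0,0,0,-0.035,-0.008,0,0,0,0,-0.035,-0.008,0,0,0,0,-0.035,-0.008,0,0,0,0,-0.035,-0.008,0,0,0,0,-0.035,-0.008,0,0,0,0,-0.035,-0.008,0,0,0,0]' | python3 drive.py >/dev/null; echo '[-0.035,-0.009,0,0,0,0,-0.025,-0.007,0,0,0,0,0,0,0,0,0,0,0,0,0,0,0,0,0,0,0,0,0,0]' | python3 drive.py >/dev/null; python3 -c "
from h import *
go(.4377,.0511,.0705,.043)
"
```

```text
t 32.05 grasp [0.4368 0.0519 0.1909] closing angle 0.044 tool delta [-0.0009  0.0008  0.1204] rot z 0.001 op 0.0338 gf 0.0 F [ 0.9 -0.4  0.1]
```

```bash
echo '[-0.001,0,0.03,0,0,0,0,0,0.04,0,0,0,0,0,0.03,0,0,0,0,0,0.015,0,0,0,0,0,0.006,0,0,0,0,0,0,0,0,0,0,0,0,0,0,0,0,0,0,0,0,0]' | python3 drive.py >/dev/null;  python3 -c "
from h import *
go(.4377,.0511,.0705,.043)"; echo '[0,0,0,0,0,0,0,0,0,0,0,0,0,0,0,0,0,0,0,0,0,0,0,0,0,0,0,0,0,0]' | python3 drive.py 0.004 25 | tail -2;  python3 -c "
from h import *
go(.5779,.058,.0705,.043)"
```

```text
t 32.72 grasp [0.4376 0.051  0.0708] closing angle 0.044 tool delta [0.0001 0.0001 0.0003] rot z 0.001 op 0.0341 gf 0.0 F [-0.3  0.9  0.8]
opening: 0.009
grip_force: 25.0
t 33.13 grasp [0.437  0.0506 0.0701] closing angle 0.043 tool delta [ 0.0013  0.1411 -0.0002] rot z -0.0 op 0.009 gf 25.0 F [-0.6  0.4  4.2]
```

```bash
echo '[0,0.012,0,0,0,0,0,0.023,0,0,0,0,0,0.025,0,0,0,0,0,0.025,0,0,0,0,0,0.025,0,0,0,0,0,0.018,0,0,0,0,0,0.01,0,0,0,0,0,0.005,0,0,0,0]' | python3 drive.py >/dev/null; echo '[0,0,0,0,0,0,0,0,0,0,0,0,0,0,0,0,0,0]' | python3 drive.py>/dev/null; python3 -c "
from h import *
go(.5779,.058,.0705,.043)"
```

```text
t 34.05 grasp [0.5779 0.0575 0.0701] closing angle 0.043 tool delta [ 0.0005  0.     -0.0004] rot z 0.0 op 0.0091 gf 25.0 F [-5.7  2.2  8.4]
```

```bash
echo '[0,0,0,0,0,0,0,0,0,0,0,0,0,0,0,0,0,0,0,0,0,0,0,0]' | python3 drive.py 0.034 |tail -2;echo '[0,0,-0.02,0,0,0,0,0,-0.04,0,0,0,0,0,-0.04,0,0,0,0,0,-0.04,0,0,0,0,0,-0.01,0,0,0,0,0,0,0,0,0]' | python3 drive.py >/dev/null; echo '[0,0,0,0,0,-0.1,0,0,0,0,0,-0.1,0,0,0,0,0,-0.1,0,0,0,0,0,-0.1,0,0,0,0,0,-0.106,0,0,0,0,0,0,0,0,0,0,0,0]' | python3 drive.py 0.06 > /dev/null; python3 -c "
from h import *
go(.421,-.2935,.2,.549)
t=imaging.read_camera('top');s=imaging.read_camera('side');cv2.imwrite('pics/k1.png',np.hstack([cv2.resize(s['image'][130:230,180:310],(450,346)),cv2.resize(t['image'][80:230,170:310],(323,346))])[:,:,::-1][:,:800])"
```

```text
opening: 0.0309
grip_force: 0.0
t 35.47 grasp [0.5789 0.0567 0.2182] closing angle 0.546 tool delta [-0.2174 -0.3167  0.0185] rot z -0.003 op 0.0599 gf 0.0 F [-0.4 -0.4  0. ]
```

View pics/k1.png

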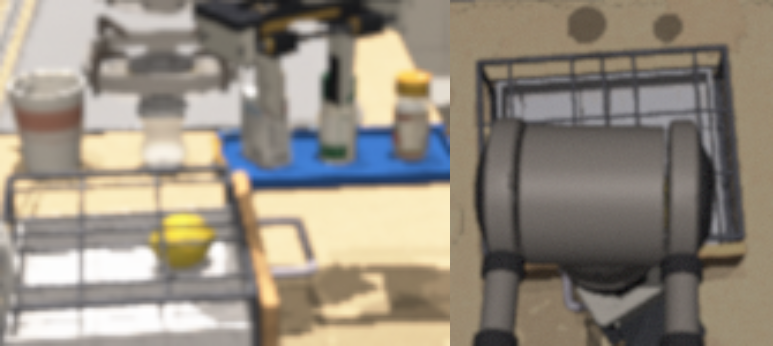

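The drawer front is back against the stand with the lemon in it, and the three stand on the tray. I go to the gold jar.

```bash
echo '[-0.0124,-0.0187,0,0,0,0,-0.0195,-0.0284,0,0,0,0,-0.0195,-0.0284,0,0,0,0,-0.0195,-0.0284,0,0,0,0,-0.0195,-0.0284,0,0,0,0,-0.0195,-0.0284,0,0,0,0,-0.0195,-0.0284,0,0,0,0,-0.0195,-0.0284,0,0,0,0]' | python3 drive.py 0.062 >/dev/null; echo '[-0.0195,-0.0284,0,0,0,0,-0.0195,-0.0284,0,0,0,0,-0.0195,-0.0284,0,0,0,0,-0.01,-0.014,0,0,0,0,0,0,0,0,0,0,0,0,0,0,0,0,0,0,0,0,0,0]' | python3 drive.py >/dev/null;  python3 -c "
from h import *
go(.421,-.2935,.0785,.549)
t=imaging.read_camera('top')
r=[ray(t,p,.084) for p in [(185.1,192.9),(297.6,186.4)]];print(r)
cv2.imwrite('pics/l1.png',cv2.resize(t['image'][140:290,170:310],None,fx=4,fy=4,interpolation=cv2.INTER_CUBIC)[:,:,::-1])
"
```

```text
t 36.82 grasp [ 0.4228 -0.2932  0.2195] closing angle 0.548 tool delta [ 0.0006 -0.0018  0.141 ] rot z -0.001 op 0.0616 gf 0.0 F [-0.2  0.9  0. ]
[array([0.62455561, 0.20164447]), array([ 0.63559618, -0.08232828])]
```

View pics/l1.png

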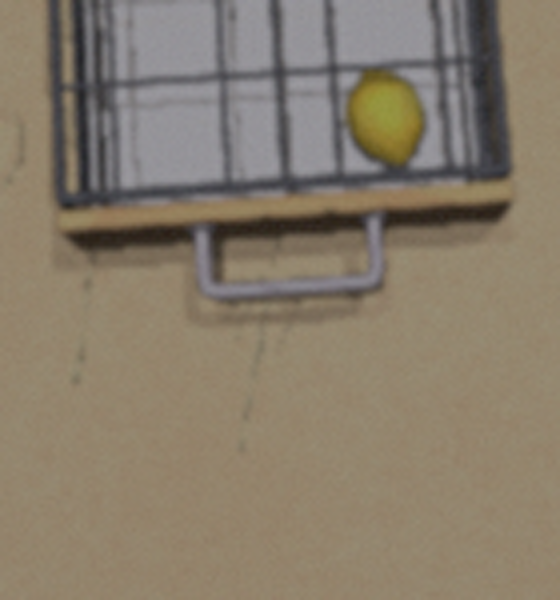

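The handle bar is at (205,292) to (380,281), the same pixels as at the start, so the drawer is fully shut; the lemon is unmoved. I grip the gold jar.

```bash
echo '[0.0006,-0.0018,0.03,0,0,0,0,0,0.04,0,0,0,0,0,0.035,0,0,0,0,0,0.02,0,0,0,0,0,0.013,0,0,0,0,0,0,0,0,0,0,0,0,0,0,0,0,0,0,0,0,0]' | python3 drive.py >/dev/null;  python3 -c "
from h import *
go(.421,-.2935,.0785,.549)"; echo '[0,0,0.001,0,0,0,0,0,0,0,0,0,0,0,0,0,0,0,0,0,0,0,0,0,0,0,0,0,0,0]' | python3 drive.py 0.03 12 | tail -2;  python3 -c "
from h import *
go(.421,-.2935,.0785,.549)"; echo '[0,0,-0.03,0,0,0,0,0,-0.04,0,0,0,0,0,-0.04,0,0,0,0,0,-0.03,0,0,0,0,0,0,0,0,0,0,0,0,0,0,0]' | python3 drive.py | tail -2;  python3 -c "
from h import *
go(.49,.1427,.2,.549)"
```

```text
t 37.53 grasp [ 0.4218 -0.2942  0.0827] closing angle 0.55 tool delta [ 0.001  -0.0003  0.0042] rot z 0.001 op 0.0622 gf 0.0 F [0.5 0.8 0.7]
opening: 0.0423
grip_force: 12.0
t 37.95 grasp [ 0.4211 -0.2946  0.0813] closing angle 0.549 tool delta [0.001  0.0005 0.0028] rot z -0.0 op 0.0423 gf 12.0 F [-0.9  0.1  4.1]
opening: 0.0424
grip_force: 12.0
t 38.45 grasp [ 0.4213 -0.2948  0.2221] closing angle 0.549 tool delta [0.3375 0.2868 0.0213] rot z -0.0 op 0.0424 gf 12.0 F [ 0.3 -0.  -2.2]
```

```bash
echo '[0.013,0.011,0,0,0,0,0.0265,0.0225,0,0,0,0,0.0265,0.0225,0,0,0,0,0.0265,0.0225,0,0,0,0,0.0265,0.0225,0,0,0,0,0.0265,0.0225,0,0,0,0,0.0265,0.0225,0,0,0,0,0.0265,0.0225,0,0,0,0]' | python3 drive.py >/dev/null; echo '[0.0265,0.0225,0,0,0,0,0.0265,0.0225,0,0,0,0,0.0265,0.0225,0,0,0,0,0.0265,0.0225,0,0,0,0,0.021,0.018,0,0,0,0,0.012,0.0103,0,0,0,0,0,0,0.03,0,0,0,0,0,0.03,0,0,0]' | python3 drive.py >/dev/null; echo '[0,0,0.03,0,0,0,0,0,0,0,0,0,0,0,0,0,0,0,0,0,0,0,0,0]' | python3 drive.py>/dev/null;  python3 -c "
from h import *
go(.49,.1427,.0735,.549)"
```

```text
t 40.12 grasp [0.4897 0.1432 0.1312] closing angle 0.549 tool delta [-0.0006  0.      0.0577] rot z -0.0 op 0.0428 gf 12.0 F [ 0.3 -0.7 -0.6]
```

```bash
echo '[-0.0006,0,0.022,0,0,0,0,0,0.02,0,0,0,0,0,0.01,0,0,0,0,0,0.005,0,0,0,0,0,0,0,0,0,0,0,0,0,0,0,0,0,0,0,0,0]' | python3 drive.py >/dev/null;  python3 -c "
from h import *
go(.49,.1427,.0725,.549)"
```

```text
t 40.7 grasp [0.4905 0.1428 0.0749] closing angle 0.549 tool delta [ 0.0002 -0.0005  0.0024] rot z 0.0 op 0.0425 gf 12.0 F [ 0.1 -0.3 -0.7]
```

```bash
echo '[0,0,0.002,0,0,0,0,0,0,0,0,0,0,0,0,0,0,0]' | python3 drive.py >/dev/null;  python3 -c "
from h import *
go(.49,.1427,.0725,.549)"; echo '[0,0,0,0,0,0,0,0,0,0,0,0,0,0,0,0,0,0]' | python3 drive.py 0.062 | tail -2; echo '[0,0,-0.02,0,0,0,0,0,-0.04,0,0,0,0,0,-0.04,0,0,0,0,0,-0.04,0,0,0,0,0,0,0,0,0,0,0,0,0,0,0]' | python3 drive.py >/dev/null;  python3 -c "
from h import *
go(.507,-.293,.2,.549)"
```

```text
t 40.95 grasp [0.4907 0.1429 0.0731] closing angle 0.549 tool delta [ 0.0002 -0.0007  0.0006] rot z 0.0 op 0.0424 gf 12.0 F [-0.5 -0.2  4.8]
opening: 0.0574
grip_force: 0.0
t 41.7 grasp [0.4908 0.1429 0.214 ] closing angle 0.549 tool delta [-0.3802 -0.2137  0.0137] rot z 0.0 op 0.0622 gf 0.0 F [-0.  -0.2 -0.2]
```

```bash
echo '[-0.019,-0.0107,0,0,0,0,-0.033,-0.0185,0,0,0,0,-0.033,-0.0185,0,0,0,0,-0.033,-0.0185,0,0,0,0,-0.033,-0.0185,0,0,0,0,-0.033,-0.0185,0,0,0,0,-0.033,-0.0185,0,0,0,0,-0.033,-0.0185,0,0,0,0]' | python3 drive.py >/dev/null; echo '[-0.033,-0.0185,0,0,0,0,-0.033,-0.0185,0,0,0,0,-0.033,-0.0185,0,0,0,0,-0.021,-0.012,0,0,0,0,-0.01,-0.006,0,0,0,0,0,0,0,0,0,0,0,0,0,0,0,0,0,0,0,0,0,0]' | python3 drive.py >/dev/null;  python3 -c "
from h import *
go(.507,-.293,.0785,.549)
t=imaging.read_camera('top')
k=blob(t,(15,150,60),(30,255,255),(190,225,230,270));c=cv2.minEnclosingCircle(k);print(c,cen(k),cv2.contourArea(k))"
```

```text
t 43.03 grasp [ 0.5056 -0.2912  0.211 ] closing angle 0.55 tool delta [-0.0026  0.0003  0.1325] rot z 0.001 op 0.0617 gf 0.0 F [ 0.5 -0.2 -0. ]
((207.1875, 246.5), 8.202853202819824) [207.44567219 246.25690608] 181.0
```

Gold is back within about 2 mm of its start. Next is the green jar.

```bash
echo '[-0.0026,0,0.03,0,0,0,0,0,0.04,0,0,0,0,0,0.035,0,0,0,0,0,0.018,0,0,0,0,0,0.01,0,0,0,0,0,0,0,0,0,0,0,0,0,0,0,0,0,0,0,0,0]' | python3 drive.py >/dev/null;  python3 -c "
from h import *
go(.507,-.293,.0785,.549)"; echo '[0,0,0,0,0,0,0,0,0,0,0,0,0,0,0,0,0,0,0,0,0,0,0,0,0,0,0,0,0,0]' | python3 drive.py 0.03 15 | tail -2;  python3 -c "
from h import *
go(.507,-.293,.0785,.549)"; echo '[0,0,-0.03,0,0,0,0,0,-0.04,0,0,0,0,0,-0.04,0,0,0,0,0,-0.03,0,0,0,0,0,0,0,0,0,0,0,0,0,0,0]' | python3 drive.py | tail -2;  python3 -c "
from h import *
go(.4845,-.0315,.2,.549)"
```

```text
t 43.75 grasp [ 0.5082 -0.2954  0.0806] closing angle 0.55 tool delta [0.0027 0.0003 0.002 ] rot z 0.001 op 0.0618 gf 0.0 F [-0.1  0.1  1. ]
opening: 0.0446
grip_force: 15.0
t 44.17 grasp [ 0.5075 -0.2955  0.0796] closing angle 0.549 tool delta [0.0024 0.0008 0.0011] rot z -0.0 op 0.0446 gf 15.0 F [-0.6  1.2  5.6]
opening: 0.0446
grip_force: 15.0
t 44.67 grasp [ 0.5074 -0.2955  0.2201] closing angle 0.549 tool delta [0.2373 0.1182 0.0196] rot z -0.0 op 0.0446 gf 15.0 F [-0.4  0.6 -2.2]
```

```bash
echo '[0.02,0.01,0,0,0,0,0.035,0.0175,0,0,0,0,0.035,0.0175,0,0,0,0,0.035,0.0175,0,0,0,0,0.035,0.0175,0,0,0,0,0.035,0.0175,0,0,0,0,0.028,0.014,0,0,0,0,0.012,0.006,0,0,0,0]' | python3 drive.py >/dev/null; echo '[0,0,0.04,0,0,0,0,0,0.04,0,0,0,0,0,0.02,0,0,0,0,0,0,0,0,0,0,0,0,0,0,0,0,0,0,0,0,0]' | python3 drive.py>/dev/null;  python3 -c "
from h import *
go(.485,-.034,.0725,.549)"
```

```text
t 45.83 grasp [ 0.485  -0.0336  0.1191] closing angle 0.549 tool delta [-0.0003 -0.0002  0.0466] rot z -0.0 op 0.045 gf 15.0 F [ 0.7  0.3 -0.7]
```

```bash
echo '[0,0,0.02,0,0,0,0,0,0.015,0,0,0,0,0,0.008,0,0,0,0,0,0.003,0,0,0,0,0,0,0,0,0,0,0,0,0,0,0,0,0,0,0,0,0]' | python3 drive.py >/dev/null;  python3 -c "
from h import *
go(.485,-.034,.071,.549)"
```

```text
t 46.42 grasp [ 0.4854 -0.0336  0.0737] closing angle 0.549 tool delta [-0.0002 -0.0005  0.0027] rot z -0.0 op 0.0448 gf 15.0 F [ 0.3  0.4 -0.8]
```

```bash
echo '[0,0,0.002,0,0,0,0,0,0,0,0,0,0,0,0,0,0,0]' | python3 drive.py |grep force;  echo '[0,0,0.001,0,0,0,0,0,0,0,0,0,0,0,0,0,0,0]' | python3 drive.py ; echo '[0,0,0,0,0,0,0,0,0,0,0,0,0,0,0,0,0,0]' | python3 drive.py 0.062 | tail -2; echo '[0,0,-0.02,0,0,0,0,0,-0.04,0,0,0,0,0,-0.04,0,0,0,0,0,-0.04,0,0,0,0,0,0,0,0,0,0,0,0,0,0,0]' | python3 drive.py >/dev/null;  python3 -c "
from h import *
go(.5934,-.2947,.2,.549)"
```

```text
contact_force: [1.1, 0.7, 4.3]
grip_force: 15.0
time: 46.92
tool_pos: [0.4853, -0.0334, 0.2302]
tool_rot: [3.139, 0.002, 2.12]
contact_force: [-0.4, 2.6, 12.6]
opening: 0.0448
grip_force: 15.0
opening: 0.0592
grip_force: 0.0
t 47.67 grasp [ 0.4856 -0.0336  0.2116] closing angle 0.549 tool delta [-0.2789 -0.0444  0.0124] rot z 0.0 op 0.0618 gf 0.0 F [ 0.3  0.6 -1.1]
```

Now the carton.

```bash
echo '[-0.025,-0.004,0,0,0,0,-0.036,-0.0057,0,0,0,0,-0.036,-0.0057,0,0,0,0,-0.036,-0.0057,0,0,0,0,-0.036,-0.0057,0,0,0,0,-0.036,-0.0057,0,0,0,0,-0.036,-0.0057,0,0,0,0,-0.025,-0.004,0,0,0,0]' | python3 drive.py >/dev/null; echo '[-0.013,-0.002,0,0,0,0,0,0,0,0,0,0,0,0,0,0,0,0,0,0,0,0,0,0]' | python3 drive.py >/dev/null; python3 -c "
from h import *
go(.5934,-.2947,.0749,.549)
t=imaging.read_camera('top')
k=blob(t,(50,80,20),(95,255,255),(265,230,300,266));print(cv2.minEnclosingCircle(k),cen(k),cv2.contourArea(k),ray(t,cv2.minEnclosingCircle(k)[0],.106))"
```

```text
t 48.67 grasp [ 0.5919 -0.2932  0.2082] closing angle 0.549 tool delta [-0.0024  0.0007  0.1332] rot z 0.0 op 0.0619 gf 0.0 F [ 0.1  0.9 -0.7]
((280.04998779296875, 246.375), 8.21248722076416) [280.1535682 246.4561879] 184.5 [ 0.48528759 -0.03158854]
```

Green is within about 3.5 mm of its start.

```bash
echo '[-0.002,0.0007,0.03,0,0,0,0,0,0.04,0,0,0,0,0,0.035,0,0,0,0,0,0.02,0,0,0,0,0,0.008,0,0,0,0,0,0,0,0,0,0,0,0,0,0,0,0,0,0,0,0,0]' | python3 drive.py >/dev/null;  python3 -c "
from h import *
go(.5934,-.2947,.0749,.549)"; echo '[0,0,0,0,0,0,0,0,0,0,0,0,0,0,0,0,0,0,0,0,0,0,0,0,0,0,0,0,0,0]' | python3 drive.py 0.03 12 | tail -2;  python3 -c "
from h import *
go(.5934,-.2947,.0749,.549)"; echo '[0,0,-0.03,0,0,0,0,0,-0.04,0,0,0,0,0,-0.04,0,0,0,0,0,-0.03,0,0,0,0,0,0,0,0,0,0,0,0,0,0,0]' | python3 drive.py | tail -2;  python3 -c "
from h import *
go(.478,.057,.2,.549)"
```

```text
t 49.38 grasp [ 0.5953 -0.2961  0.0791] closing angle 0.549 tool delta [ 0.0022 -0.0009  0.0042] rot z 0.0 op 0.062 gf 0.0 F [-0.3 -0.7 -0.3]
opening: 0.0402
grip_force: 11.8
t 49.8 grasp [ 0.5944 -0.296   0.0774] closing angle 0.549 tool delta [ 0.0016 -0.0002  0.0025] rot z -0.0 op 0.0402 gf 11.8 F [-0.4  0.4  3.1]
opening: 0.0397
grip_force: 11.8
t 50.3 grasp [ 0.5948 -0.2962  0.2188] closing angle 0.549 tool delta [0.3623 0.0847 0.0176] rot z 0.0 op 0.0397 gf 11.8 F [-0.1 -0.  -1.8]
```

```bash
echo '[0.02,0.0047,0,0,0,0,0.037,0.0087,0,0,0,0,0.037,0.0087,0,0,0,0,0.037,0.0087,0,0,0,0,0.037,0.0087,0,0,0,0,0.037,0.0087,0,0,0,0,0.037,0.0087,0,0,0,0,0.037,0.0087,0,0,0,0]' | python3 drive.py >/dev/null; echo '[0.037,0.0087,0,0,0,0,0.03,0.007,0,0,0,0,0.0145,0.0034,0,0,0,0,0,0,0,0,0,0,0,0,0.03,0,0,0,0,0,0,0,0,0,0,0,0,0,0,0,0,0,0,0,0,0]' | python3 drive.py >/dev/null;  python3 -c "
from h import *
go(.4788,.0555,.072,.549)"
```

```text
t 51.63 grasp [0.4784 0.0552 0.1867] closing angle 0.548 tool delta [0.     0.0006 0.1147] rot z -0.001 op 0.0398 gf 11.8 F [ 0.6  0.8 -1.2]
```

```bash
echo '[0,0,0.03,0,0,0,0,0,0.035,0,0,0,0,0,0.025,0,0,0,0,0,0.015,0,0,0,0,0,0.007,0,0,0,0,0,0,0,0,0,0,0,0,0,0,0,0,0,0,0,0,0]' | python3 drive.py >/dev/null;  python3 -c "
from h import *
go(.4788,.0555,.069,.549)"
```

```text
t 52.3 grasp [0.4795 0.0557 0.0761] closing angle 0.549 tool delta [ 0.0002 -0.0007  0.0071] rot z -0.0 op 0.04 gf 11.8 F [ 0.3 -0.5 -0.7]
```

```bash
echo '[0,0,0.004,0,0,0,0,0,0,0,0,0,0,0,0,0,0,0]' | python3 drive.py | grep -E 'pos|contact';  echo '[0,0,0.001,0,0,0,0,0,0,0,0,0,0,0,0,0,0,0]' | python3 drive.py| grep -E 'pos|contact'
```

```text
tool_pos: [0.4784, 0.0559, 0.2301]
contact_force: [-0.5, 0.6, -2.1]
tool_pos: [0.4783, 0.0559, 0.2288]
contact_force: [0.1, -0.5, -0.9]
```

```bash
echo '[0,0,0.001,0,0,0,0,0,0,0,0,0,0,0,0,0,0,0]' | python3 drive.py | grep -E 'pos|contact'; echo '[0,0,0,0,0,0,0,0,0,0,0,0,0,0,0,0,0,0]' | python3 drive.py 0.062 | tail -2; echo '[0,0,-0.02,0,0,0,0,0,-0.04,0,0,0,0,0,-0.04,0,0,0,0,0,-0.04,0,0,0,0,0,-0.04,0,0,0,0,0,-0.02,0,0,0,0,0,0,0,0,0,0,0,0,0,0,0]' | python3 drive.py >/dev/null; echo '[-0.02,-0.005,0,0,0,0,-0.035,-0.01,0,0,0,0,-0.035,-0.01,0,0,0,0,-0.035,-0.01,0,0,0,0,-0.035,-0.01,0,0,0,0,-0.035,-0.01,0,0,0,0,-0.035,-0.01,0,0,0,0,0,0,0,0,0,0]' | python3 drive.py >/dev/null
python3 - <<'E'
from h import *
go(.4788,.0555,.069,.549)
t=imaging.read_camera('top');s=imaging.read_camera('side')
for lo,hi,b in[((15,150,60),(30,255,255),(190,225,225,270)),((50,80,20),(95,255,255),(265,230,300,266))]:
    k=blob(t,lo,hi,b);print(cv2.minEnclosingCircle(k))
a=cv2.resize(t['image'][140:290,170:310],(420,450));b=cv2.resize(s['image'][130:310,180:332],(380,450))
cv2.imwrite('pics/m1.png',np.hstack([a,b])[:,:,::-1])
E
```

```text
tool_pos: [0.4784, 0.0559, 0.2282]
contact_force: [-1.9, -0.9, 4.4]
opening: 0.0551
grip_force: 0.0
t 54.63 grasp [ 0.5431 -0.1799  0.2655] closing angle 0.544 tool delta [0.2344 0.0674 0.1966] rot z -0.005 op 0.0618 gf 0.0 F [-1.5  0.5  0.3]
((207.5, 246.5), 8.276573181152344)
((280.0789489746094, 246.23684692382812), 8.11501407623291)
```

View pics/m1.png

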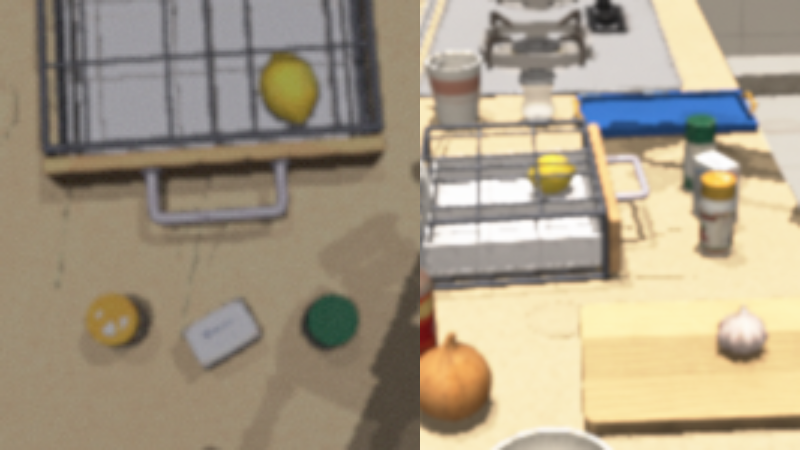

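All three are upright at their original pixels (gold (113,320), carton (222,332), green (331,320) in the left panel). The drawer is shut with the lemon in it, the garlic is on the board, and the glass is untouched.

```bash
echo '[0,0,0,0,0,0,0,0,0,0,0,0,0,0,0,0,0,0]' | python3 drive.py >/dev/null; python3 -c "
from cell import robot, imaging, ticket
print(ticket.hand_in())"
```

```text
the job is handed in; nothing more can be done
None
```

I handed the job in at about 55 s (the verdict was not shown): the final pictures show the garlic on the board, the drawer shut with the lemon inside, both jars and the carton upright within about 4 mm of where they started, and the tea glass unmoved.

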